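Shut the hinged casting mould and throw its toggle clamp

ROBOT

A 6-joint arm with a two-finger parallel gripper is mounted at the origin on the work surface. World frame = base frame: x ahead of the robot, y to its left, z up, the work surface at z = 0. Lengths are in m, angles in rad, forces in N, time in s.
With the tool pointing down it reaches from about 0.3 to 0.875 m from the base axis. Payload 6.4 kg.
Tool frame: the origin (TCP) lies midway between the tips of the shut fingers; the grasp point (between the pads) lies ctrl.grip_depth behind it (ctrl.grip_depth is the distance from the TCP to the grasp point, in m); x points along the fingers, y is the direction in which the jaws open and shut, and the axes are right-handed (so a half turn about x gives the same grasp; the last joint's range is limited). The gripper opens to 85 mm and grips with 20 to 120 N. Pads are 22 mm wide; open, the fingers measure 114 mm over their backs; the gripper's body (76 mm by 85 mm) begins 54 mm behind the grasp point. The pads swing forward as they close: fully open they stand 13 mm farther back than shut.
Start: joints at [-0.206, 0.181, 1.607, -0, 1.354, -0.206], TCP at [0.575, 0, 0.199] pointing down, gripper open.
Joint ranges: [-2.99, 2.99], [-0.89, 2.07], [0.3, 2.58], [-1.14, 4.28], [0, 2.63], [-3.12, 3.12]. Speed limits (rad/s): [2.57, 2.57, 3.01, 3.14, 3.14, 3.14].

INTERFACE

Orientations are given as a unit quaternion [w, x, y, z].
In Python, from bench import ctrl gives the robot as it stands.
- The arm moves only by the tool carry_out, never from a script. Its argument "motion" is one flat list of numbers, 7 for each row, row after row: the turn, a rotation vector about the tool's x, y, z in degrees, then the shift along the tool's x, y, z in m, then the gripper's target within -1 to 1 (shut at 1, half-way at 0, fully open at -1). A call has 1 to 10 rows; each row shifts and turns the pose as measured when the row begins, along the tool's axes as they then stand; what a row does not reach is not made up. A row lasts 1/10 s, in which the tool goes at most 50 mm and 8.59 degrees, less where a joint would pass 70% of its speed; a pose out of reach is approached as far as the arm can. A call with a gripper value outside its range is refused whole. The fingers move at their own pace and stop on an object; the grip force is fixed at half the most. Time passes only in rows, so rows that do not move let the fingers close. It gives the time, the measured TCP pose, the force and the opening at its end, in the units of the state.
- ctrl.get_obs(): the state, without advancing time (a new reading comes with each control period).
- ctrl.camera(name): name is "scene" or "side" or "wrist"; returns the picture (480x640x3 uint8, blue, green, red); there is no depth.
- ctrl.camera_params(name): a dict with "mtx" (3x3 intrinsics, pixels), "pose" (4x4, takes a point from camera to world coordinates); the wrist camera has in their place "hand_eye" (4x4, takes a point from camera to tool coordinates, whose origin is the TCP and whose axes are the tool frame's). Camera axes: x right, y down, z forward; pixel columns grow to the right and rows downward; lengths in m; the calibration is good to about 2 mm. A picture is of the moment at which its call begins: read the wrist's pose just before it. camera_params takes no time and is no camera call.
- ctrl.hand_in(): hands the job in, once; it reports no verdict.
Trained networks look in the newest picture that a camera, given by its name, has taken for a name from the list of things; names that differ only in an ending like _2 or _b are one class to them, and where a whole thing is asked for, a point or a joint stands for the part that bears it (a point fixed in the world has none). Each returns a list of dicts, best first, with "conf" (0 to 1); they miss things now and then, are a little off and sometimes report something else, mostly with a low value. They report only what shows in the picture. A call takes as long as a camera call.
- ctrl.boxes_of(camera, thing): "point" ([x, y, z] in m, in the coordinates of the camera as it stood for that picture, good to about 4 mm: the middle of the surface that is visible of it).
- ctrl.trace(camera, thing): "pixels" (480x640 bool, what is visible of it).
- ctrl.landmark_of(camera, thing): "point" ([x, y, z] in m, in the coordinates of the camera as it stood for that picture, good to about 4 mm: a listed point, or the origin of a listed thing).
The state is a dict: "time_s": time; "q": joint angles; "dq": joint speeds; "joint_efforts": joint torques, N m; "eef_pos": TCP position; "eef_rot": TCP orientation; "wrist_force": force on the tool from outside, world axes, zero at the start; "torque": the same for the moment, N m; "opening": opening from 0.0 (shut) to 1.0 (fully open).
Only numpy, scipy, OpenCV 4.12 (cv2) and the standard library are available. Lean on these libraries where they do the work, as an engineer would, in place of code of your own. Each camera call takes 0.05 s, during which the arm holds its last target. There are 200 camera calls.

TASK

Close the casting mould ready for the pour, pushing with the fingertips only: swing the open cover half over and push it fully shut, easing it down without a slam, and then push the handle of the toggle clamp over until it stands upright at its stop, so that the clamp bears on the cover's rim. Lift nothing, do not shift the mould board on the bench, and leave the tub, the spring clamp and the wood block where they are.

Things in the scene. Friction and masses are not known exactly. Their poses are not given: they have to be found in the camera images.
- mould_board: Loose plywood board 270 (x) x 330 (y) x 18 mm, y -205 to +125, carrying the mould and clamp; 6 kg, slides if pushed sideways over about 30 N. Origin: on the bench under the mould's middle; z up, x along the mould (away from the robot at yaw 0), y to the hinge side. Lower half: yellow jacket 200 x 120 mm with rim 250 x 170 mm, rim top 68 mm above the bench. Clamp at -y, x = 0, on a pine block.
- hinge_line (a point): Point on the hinge axis of the cover, midway between its two hinges: x 0, y +90, z 68 mm in the board's frame. The axis runs along the board's x.
- cover (a joint): Opening angle of the cover half (yellow jacket, 0.5 to 0.9 kg) about the hinge line, rad: 0 fully shut, flat on the lower half; 1.57 on edge over the hinge; 1.9 its stop. Starts at 1.0 to 1.7. Stiff hinges (0.85 N m): it stays where it is left, never falls shut, and must be pushed all the way down.
- cover_back (a point): Middle of the cover's flat back (outer face): 90 mm from the hinge axis, 50 mm out from the parting plane, 118 mm above the bench when shut. The back is 200 mm along the hinge, 30 to 150 mm from the axis; the rim, 250 mm long and 8 mm thick, reaches from 5 to 175 mm. Its frame turns with the cover: z out of the back, -y from the hinge to the free edge.
- clamp (a joint): Angle of the clamp's handle, rad: 0 thrown back, open (as it starts), leaning 1.13 rad from upright away from the mould (to -y); 1.13 locked, upright at its stop. Pin along the board's x at x 0, y -134, z 88 mm of the board. Stays where left; 0.15 to 0.25 N m moves it. Links swing the clamp's short bar down on the cover's rim as the handle rises; the bar is upright when open.
- handle_tip (a point): Free end of the clamp's handle, 120 mm from its pin; the black grip is a round bar 22 mm in diameter over the last 80 mm. Open, the end is 139 mm above the bench at board y -243 mm; locked, 208 mm above it at y -134.
- tub: White plastic mixing tub, empty, 110 mm across at the rim, 115 mm high. Origin: centre of its underside. Leave alone.
- spring_clamp: Steel spring clamp with red tips lying on its side, about 160 by 80 by 30 mm. Origin: its pivot, on the bench. Leave alone.
- wood_block: Block of scrap wood, 95 by 60 by 45 mm. Origin: centre of its underside. Leave alone.

How it is judged:
By the outcome, as a careful person would: the job done as asked, in the order asked, and still so for the second after the job is handed in, with the robot touching nothing.
It also fails if it takes over 58 s, if anything falls off the work surface, if the arm or the gripper's body presses on something with over 40 N, if the wrist force passes 120 N, or if a joint passes its speed limit or range.

## Working session

There is one attempt and no reset: what is moved stays moved. The work goes in short steps, Python scripts to look and compute and a tool call to move; the robot and the scene stay as the last step left them, time stands still between calls to the robot, and variables do not carry over. Pictures are saved under pics/ and viewed, about 8 in all and at most 12, crops included, and the job is handed in when it is done.

Besides the shell and the picture viewer there is one more tool, called after "Call:" as name(argument=value, ...) on one line, values as JSON. carry_out: Moves the arm, as the interface text tells. Its arguments: {"type":"object","properties":{"motion":{"type":"array"}},"required":["motion"]}

```bash
mkdir -p pics
cat > h.py <<'E'
import numpy as np, cv2
from bench import ctrl
from scipy.spatial.transform import Rotation as R
def cam2w(name,p,obs=None):
    P=ctrl.camera_params(name)
    if name=="wrist":
        o=obs; T=np.eye(4); q=o["eef_rot"]; T[:3,:3]=R.from_quat(np.r_[q[1:],q[0]]).as_matrix(); T[:3,3]=o["eef_pos"]; M=T@P["hand_eye"]
    else: M=np.array(P["pose"])
    return (M@np.r_[p,1])[:3]
def look(name,things):
    im=ctrl.camera(name)
    out={}
    for t in things:
        for d in ctrl.landmark_of(name,t)[:1]:
            out[t]=cam2w(name,d["point"]); print(name,t,round(d["conf"],2),out[t].round(4))
    return im,out
E
python3 - <<'E'
from h import *
T=["mould_board","hinge_line","cover_back","handle_tip","tub","spring_clamp","wood_block"]
ims=[]
for n in("scene","side"):
    im,_=look(n,T); cv2.imwrite(f"pics/{n}0.png",im)
print(ctrl.get_obs())
E
```

```text
scene mould_board 0.65 [ 0.495  -0.0483 -0.0035]
scene hinge_line 0.75 [0.4728 0.0388 0.0697]
scene handle_tip 0.83 [ 0.5471 -0.2912  0.1448]
scene tub 0.71 [ 0.5572 -0.4077  0.002 ]
scene spring_clamp 0.82 [0.5473 0.228  0.0032]
scene wood_block 0.87 [0.3621 0.1903 0.001 ]
side mould_board 0.82 [ 4.942e-01 -4.540e-02  2.000e-04]
side hinge_line 0.9 [0.4757 0.0434 0.071 ]
side cover_back 0.89 [0.4612 0.0816 0.1678]
side handle_tip 0.71 [ 0.5465 -0.2804  0.1401]
side tub 0.77 [ 0.5585 -0.4026  0.0023]
side spring_clamp 0.8 [0.5489 0.2364 0.0022]
side wood_block 0.94 [ 0.3653  0.1996 -0.0031]
{'time_s': 0.8, 'q': array([-2.06302955e-01,  1.80759576e-01,  1.60697877e+00, -1.66307443e-06,
        1.35381926e+00, -2.06292539e-01]), 'dq': array([-0.00165372, -0.00037511,  0.00085902, -0.00059417,  0.00049256,
        0.00029036]), 'joint_efforts': array([ 1.26383264e-03, -4.44799483e+01, -3.51664174e+01, -2.92110008e-04,
        6.44293868e-04,  4.50701236e-06]), 'eef_pos': array([5.75022902e-01, 1.04307860e-05, 1.99121484e-01]), 'eef_rot': array([ 0.50000817,  0.50000881,  0.4999868 , -0.49999621]), 'wrist_force': array([ 0.2268639 , -0.16554618,  1.13442409]), 'torque': array([0.00796949, 0.08607847, 0.02703538]), 'opening': 0.999002869992477}
```

View pics/scene0.png

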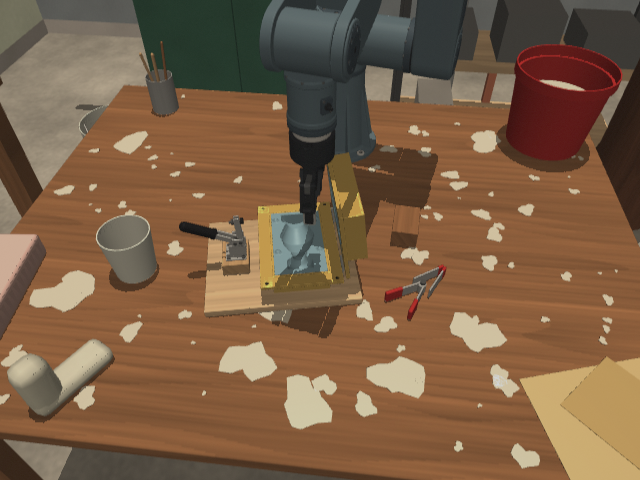

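View pics/side0.png

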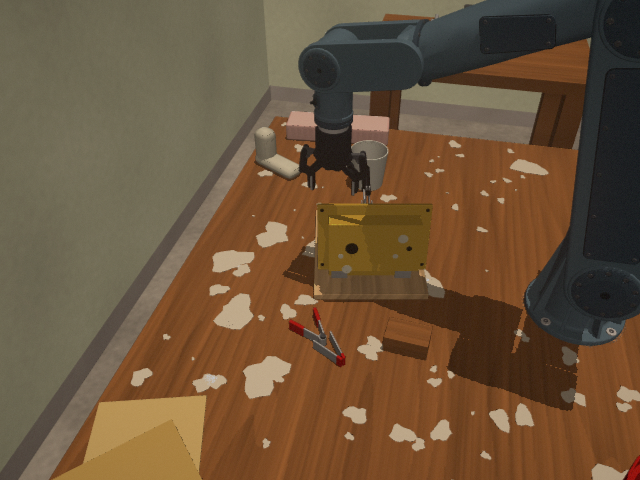

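The pictures agree with the networks. The clamp (about px 235,240 in the scene view) is at -y, and the cover stands near upright on the +y side (about px 350,205). The fit gives board origin (0.494, -0.047), yaw about 12.5° and cover about 1.46 rad. The distances between points match the nominal ones within 2 mm.

First I'll lift, cross over behind the cover and shut the fingers.

Call:
carry_out(motion=[0,0,0,-0.04,0,0,1,0,0,0,-0.045,0,0,1,0,0,0,-0.045,0,0,1,0,0,0,0,-0.025,-0.025,1,0,0,0,0,-0.025,-0.025,1,0,0,0,0,-0.025,-0.025,1,0,0,0,0,-0.025,-0.025,1,0,0,0,0,-0.025,-0.025,1,-6.25,0,0,0,0,0,1,-6.25,0,0,0,0,0,1])

```text
time_s: 1.8
eef_pos: [0.4453, 0.1291, 0.3354]
eef_rot: [0.552, 0.443, 0.552, -0.441]
wrist_force: [-0.2, -0.8, 0.5]
opening: 0.002
```

```bash
cat >> h.py <<'E'
O=np.array([0.494,-0.0475]); YAW=np.deg2rad(12.5)
EX=np.array([np.cos(YAW),np.sin(YAW)]); EY=np.array([-np.sin(YAW),np.cos(YAW)])
def b(p): d=np.asarray(p)[:2]-O; return np.round(np.r_[d@EX,d@EY,p[2]],4)
def state():
    o=ctrl.get_obs(); q=o["eef_rot"]; M=R.from_quat(np.r_[q[1:],q[0]]).as_matrix()
    fx=o["wrist_force"]; print("t",o["time_s"],"board",b(o["eef_pos"]),"F board",np.round([fx[:2]@EX,fx[:2]@EY,fx[2]],1),"q",o["q"].round(2))
    B=np.array([[*EX,0],[*EY,0],[0,0,1]]); print("tool axes in board (cols)\n",(B@M).round(3),"op",round(o["opening"],2)); return o,B@M
E
python3 -c "
from h import *
state(); print(ctrl.grip_depth)
for n in('scene','side'):
    look(n,['hinge_line','cover_back','handle_tip','mould_board'])"
```

```text
t 1.8 board [-0.0093  0.183   0.3354] F board [-0.4 -0.7  0.5] q [ 0.02 -0.16  1.68  0.    1.62 -0.2 ]
tool axes in board (cols)
 [[ 0.002  1.     0.004]
 [ 0.001  0.004 -1.   ]
 [-1.     0.002 -0.001]] op 0.0
0.0187
scene hinge_line 0.71 [0.4734 0.0365 0.067 ]
scene handle_tip 0.96 [ 0.5467 -0.2875  0.1416]
scene mould_board 0.85 [ 0.4953 -0.0475 -0.0016]
side hinge_line 0.88 [0.475  0.041  0.0678]
side cover_back 0.78 [0.4668 0.0809 0.1664]
side handle_tip 0.63 [ 0.5465 -0.2796  0.1409]
side mould_board 0.93 [ 0.4972 -0.0462 -0.0012]
```

Call:
carry_out(motion=[0,0,0,0.037,0.002,0,1,0,0,0,0.037,0.002,0,1,0,0,0,0.037,0.002,0,1,0,0,0,0.034,0.002,0,1,0,0,0,0,0,0.01,1,0,0,0,0,0,0.01,1,0,0,0,0,0,0.01,1,0,0,0,0,0,0.005,1,0,0,0,0,0,0.005,1])

```text
time_s: 3.2
eef_pos: [0.4687, 0.0865, 0.1928]
eef_rot: [0.553, 0.448, 0.546, -0.442]
wrist_force: [-0.2, 0.8, -0.8]
opening: -0.0
```

```bash
python3 -c "
from h import *
state()
cv2.imwrite('pics/side1.png',ctrl.camera('side')[150:390,200:520])"
```

```text
t 3.2 board [0.0043 0.1363 0.1928] F board [-0.   0.9 -0.8] q [-0.07 -0.05  1.86  0.    1.31 -0.28]
tool axes in board (cols)
 [[ 0.013  1.    -0.009]
 [-0.001 -0.009 -1.   ]
 [-1.     0.013  0.001]] op -0.0
```

View pics/side1.png

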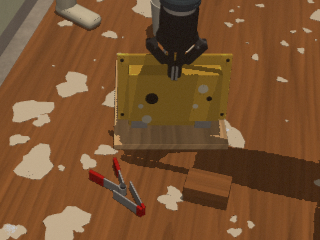

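Fingertips (crop px 175,75) are behind the cover's back, just at contact. Now I'll swing it along the arc at about 0.5 rad/s.

Call:
carry_out(motion=[0,0,0,-0.001,0,0.006,1,0,0,0,-0.001,0,0.006,1,0,0,0,-0.001,0,0.006,1,0,0,0,-0.001,0,0.006,1,0,0,0,-0.001,0,0.006,1,0,0,0,0,0,0.006,1,0,0,0,0,0,0.006,1,0,0,0,0.0005,0,0.006,1,0,0,0,0.0005,0,0.006,1])

```text
time_s: 4.15
eef_pos: [0.4816, 0.0314, 0.1992]
eef_rot: [0.553, 0.45, 0.547, -0.44]
wrist_force: [0.0, 5.8, 0.3]
opening: -0.002
```

```bash
python3 -c "
from h import *
state()
for n in('scene','side'):
    im,o=look(n,['hinge_line','cover_back','mould_board'])
    cv2.imwrite(f'pics/{n}2.png',im)
    if 'cover_back' in o:
        y,z=b(o['cover_back'])[1:]-[.09,.068]; print('theta',np.arctan2(z,-y)-.507)"
```

```text
t 4.15 board [0.0049 0.0797 0.1992] F board [1.3 5.7 0.3] q [-0.19 -0.04  1.85  0.01  1.33 -0.4 ]
tool axes in board (cols)
 [[ 0.017  1.    -0.008]
 [ 0.002 -0.008 -1.   ]
 [-1.     0.017 -0.002]] op -0.0
scene hinge_line 0.67 [0.4741 0.0411 0.0691]
scene mould_board 0.86 [ 4.917e-01 -4.840e-02  1.000e-04]
side hinge_line 0.96 [0.4725 0.0413 0.0691]
side cover_back 0.56 [0.4635 0.0761 0.1702]
side mould_board 0.78 [ 0.4963 -0.0442  0.0025]
theta 1.41374527863247
```

```bash
python3 -c "
import cv2,numpy as np
a=cv2.imread('pics/side2.png')[120:360,200:520];b=cv2.imread('pics/scene2.png')[140:380,120:440]
cv2.imwrite('pics/c2.png',np.hstack([a,b]))"
```

```text
(no output)
```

View pics/c2.png

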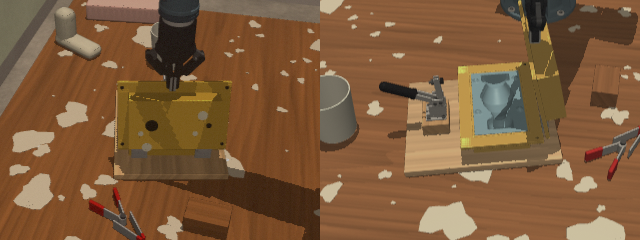

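```bash
python3 -c "
import cv2,numpy as np
f=lambda n:cv2.resize(cv2.imread(n)[140:310,250:380],None,fx=3,fy=3,interpolation=2)
cv2.imwrite('pics/c3.png',np.hstack([f('pics/scene0.png'),f('pics/scene2.png')]))"
```

```text
(no output)
```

View pics/c3.png

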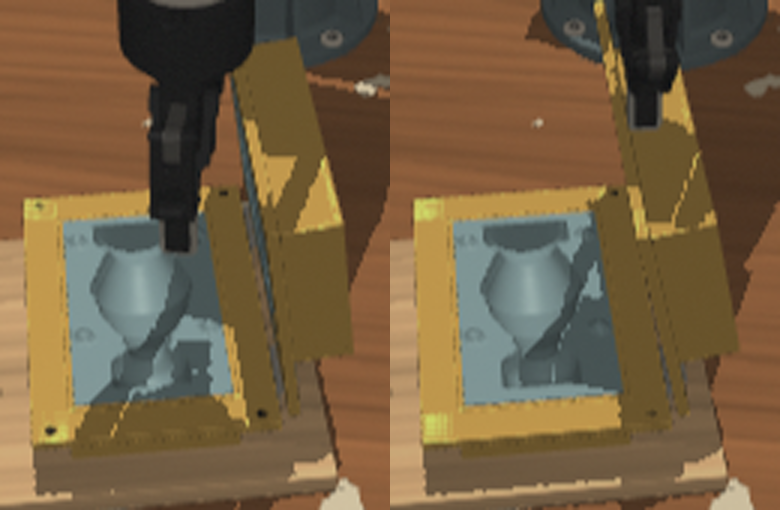

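```bash
cat >> h.py <<'E'
def theta(verbose=True):
    out=[]
    for n in("scene","side"):
        ctrl.camera(n); tr=ctrl.trace(n,"cover")
        if not tr: print(n,"no trace"); continue
        m=tr[0]["pixels"]; P=ctrl.camera_params(n); W=np.linalg.inv(P["pose"]); res=[]
        for th in np.arange(0,1.95,.02):
            c,s=np.cos(th),np.sin(th); mm=np.zeros((480,640),np.uint8)
            for pr in (((125,5,0),(125,175,0),(125,5,8),(125,175,8)),((100,30,0),(100,150,0),(100,30,50),(100,150,50))):
                pts=[]
                for x,r,h in pr:
                    for sx in(-x,x):
                        y=90-r*c+h*s; z=68+r*s+h*c
                        p=np.r_[O+EX*sx/1e3+EY*y/1e3,z/1e3,1]; k=P["mtx"]@(W@p)[:3]; pts.append(k[:2]/k[2])
                cv2.fillConvexPoly(mm,cv2.convexHull(np.int32(np.round(pts))),1)
            M=mm>0; res.append(((M&m).sum()/(M|m).sum(),th))
        out.append(max(res)); print(n,"conf %.2f IoU %.2f theta %.2f"%(tr[0]["conf"],*max(res)))
    return out
E
python3 -c "
from h import *
theta()"
```

```text
scene conf 0.83 IoU 0.76 theta 1.38
side conf 0.74 IoU 0.95 theta 1.40
```

```bash
python3 -c "
from h import *
o,_=state()
for n in('scene','side'):
    P=ctrl.camera_params(n); k=P['mtx']@(np.linalg.inv(P['pose'])@np.r_[o['eef_pos'],1])[:3]; print(n,k[:2]/k[2])
a=cv2.resize(ctrl.camera('side')[160:310,300:440],None,fx=3,fy=3,interpolation=2)
w=cv2.resize(ctrl.camera('wrist'),None,fx=.6,fy=.6)
c=np.zeros((450,420+384,3),np.uint8);c[:,:420]=a;c[:288,420:]=w
cv2.imwrite('pics/c4.png',c[:,:800])"
```

```text
t 4.75 board [0.0047 0.0789 0.1993] F board [-0.8  1.1  0.1] q [-0.19 -0.04  1.85  0.01  1.33 -0.4 ]
tool axes in board (cols)
 [[ 0.016  1.    -0.008]
 [-0.001 -0.008 -1.   ]
 [-1.     0.016  0.   ]] op -0.0
scene [334.53615823 193.74654594]
side [371.29165441 220.94355214]
```

View pics/c4.png

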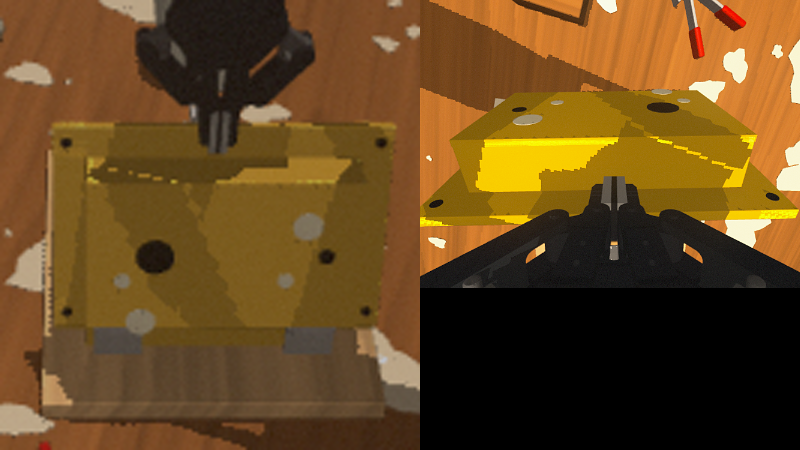

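```bash
python3 -c "
from h import *
for n,p in(('scene',(.575,0,.199)),('side',(.4687,.0865,.1928)),('side',(.575,0,.199))):
    P=ctrl.camera_params(n); k=P['mtx']@(np.linalg.inv(P['pose'])@np.r_[p,1])[:3]; print(n,k[:2]/k[2])
H=ctrl.camera_params('wrist')['hand_eye'];K=ctrl.camera_params('wrist')['mtx']
k=K@np.linalg.inv(H)[:3,3];print('tcp in wrist',k[:2]/k[2], 'cam in tool',H.round(3))
a=cv2.imread('pics/side1.png')[40:100,140:210]
cv2.imwrite('pics/c5.png',cv2.resize(a,None,fx=5,fy=5,interpolation=2))"
```

```text
scene [313.6671436  224.09294389]
side [372.75952954 239.90872045]
side [332.95071196 207.26380269]
tcp in wrist [321.93519784 286.12964109] cam in tool [[ 0.    -0.277  0.961 -0.175]
 [ 1.     0.    -0.     0.001]
 [-0.     0.961  0.277 -0.071]
 [ 0.     0.     0.     1.   ]]
```

View pics/c5.png

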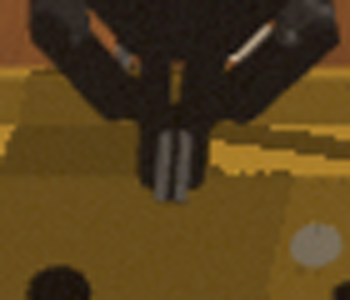

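```bash
python3 -c "
from h import *
A=[];
for n,uv in(('scene',(335,182.5)),('side',(372.7,210))):
    P=ctrl.camera_params(n);T=np.array(P['pose']);d=T[:3,:3]@np.linalg.inv(P['mtx'])@np.r_[uv,1];A.append((T[:3,3],d/np.linalg.norm(d)))
M=sum(np.eye(3)-np.outer(d,d) for c,d in A);v=sum((np.eye(3)-np.outer(d,d))@c for c,d in A)
p=np.linalg.solve(M,v);print(p,b(p)); print([np.linalg.norm(np.cross(p-c,d)) for c,d in A],A)
print(ctrl.get_obs()['eef_pos'])"
```

```text
[0.48059587 0.03028535 0.228464  ] [0.0037 0.0788 0.2285]
[np.float64(0.0010440637725013695), np.float64(0.0010440637725014513)] [(array([1.28657495, 0.09511517, 0.87046736]), array([-0.78014817, -0.06221972, -0.622493  ])), (array([0.35537564, 1.02391551, 0.98232639]), array([ 0.09949057, -0.79314908, -0.60084621]))]
[0.48156898 0.03062845 0.19934797]
```

Measurement shows the visible tips sit about 29 mm short of the reported TCP: triangulated tip z is 0.2285 against 0.199. That put the push on the rim beyond the jacket (r≈162), with the cover now at 1.40 rad, instead of on the back. I'll back off, go lower allowing for the offset, and push on the back itself.

Call:
carry_out(motion=[0,0,0,-0.02,0,-0.003,1,0,0,0,-0.02,0,0,1,0,0,0,0,0,-0.03,1,0,0,0,0,0,-0.03,1,0,0,0,0,0,-0.025,1,0,0,0,0,0,0,1,0,0,0,0.025,0,0,1,0,0,0,0.025,0,0,1,0,0,0,0.025,0,0,1,0,0,0,0,0,0,1])

```text
time_s: 5.85
eef_pos: [0.4665, 0.1151, 0.1663]
eef_rot: [0.556, 0.45, 0.542, -0.441]
wrist_force: [-0.5, -0.3, 0.8]
opening: -0.004
```

```bash
python3 -c "
from h import *
state();theta()"
```

```text
t 5.85 board [0.0083 0.1647 0.1663] F board [-0.6 -0.2  0.8] q [-0.   -0.02  1.89 -0.    1.25 -0.21]
tool axes in board (cols)
 [[ 0.022  1.    -0.01 ]
 [-0.008 -0.009 -1.   ]
 [-1.     0.022  0.008]] op -0.0
scene no trace
side conf 0.68 IoU 0.00 theta 1.94
```

Call:
carry_out(motion=[0,0,0,0.002,-0.001,0.012,1,0,0,0,0.002,0,0.012,1,0,0,0,0,0,0.01,1,0,0,0,-0.0007,0,0.0063,1,0,0,0,-0.0007,0,0.0063,1,0,0,0,-0.0007,0,0.0063,1,0,0,0,-0.0007,0,0.0063,1,0,0,0,-0.0007,0,0.0063,1])

```text
time_s: 6.85
eef_pos: [0.4846, 0.0505, 0.174]
eef_rot: [0.556, 0.456, 0.541, -0.435]
wrist_force: [0.8, 5.8, -1.0]
opening: 0.003
```

```bash
python3 -c "
from h import *
state();theta()"
```

```text
t 6.85 board [0.012  0.0977 0.174 ] F board [ 2.   5.5 -1. ] q [-0.15 -0.02  1.88  0.02  1.25 -0.36]
tool axes in board (cols)
 [[ 0.037  0.999 -0.011]
 [ 0.002 -0.011 -1.   ]
 [-0.999  0.037 -0.003]] op 0.0
scene conf 0.66 IoU 0.92 theta 1.18
side conf 0.98 IoU 0.87 theta 1.18
```

Call:
carry_out(motion=[0,0,-1,0.0015,-0.001,0.0066,1,0,0,-1,0.0015,-0.001,0.0066,1,0,0,0,0.0015,-0.001,0.0066,1,0,0,0,0.0018,-0.001,0.0066,1,0,0,0,0.0018,-0.001,0.0066,1,0,0,0,0.003,-0.001,0.0062,1,0,0,0,0.003,-0.001,0.0062,1,0,0,0,0.003,-0.001,0.0062,1,0,0,0,0.0034,-0.001,0.006,1,0,0,0,0.0034,-0.001,0.006,1])

```text
time_s: 8.05
eef_pos: [0.4956, -0.0163, 0.1545]
eef_rot: [0.554, 0.45, 0.545, -0.44]
wrist_force: [1.8, 3.5, 2.1]
opening: -0.0
```

```bash
python3 -c "
from h import *
state();theta()"
```

```text
t 8.05 board [0.0083 0.0301 0.1545] F board [2.5 3.1 2.1] q [-0.28  0.03  1.86  0.01  1.23 -0.49]
tool axes in board (cols)
 [[ 0.018  1.    -0.009]
 [-0.001 -0.009 -1.   ]
 [-1.     0.018  0.001]] op -0.0
scene conf 0.97 IoU 0.91 theta 0.68
side conf 0.90 IoU 0.94 theta 0.62
```

Call:
carry_out(motion=[0,0,-1,0.0036,-0.001,0.005,1,0,0,0,0.0038,-0.001,0.005,1,0,0,0,0.004,-0.001,0.0048,1,0,0,0,0.0042,0,0.0048,1,0,0,0,0.0044,0,0.0046,1,0,0,0,0.0046,0,0.0042,1,0,0,0,0.0048,0,0.004,1,0,0,0,0.005,0,0.0036,1,0,0,0,0.005,0,0.0034,1])

```text
time_s: 9.15
eef_pos: [0.5021, -0.059, 0.1128]
eef_rot: [0.551, 0.444, 0.549, -0.446]
wrist_force: [0.3, 0.6, 2.8]
opening: 0.001
```

```bash
python3 -c "
from h import *
state();theta()"
```

```text
t 9.15 board [ 0.0054 -0.013   0.1128] F board [0.4 0.6 2.8] q [-0.35  0.12  1.86 -0.    1.16 -0.56]
tool axes in board (cols)
 [[ 0.     1.    -0.008]
 [-0.003 -0.008 -1.   ]
 [-1.     0.     0.003]] op 0.0
scene conf 0.84 IoU 0.89 theta 0.26
side conf 0.68 IoU 0.95 theta 0.20
```

Call:
carry_out(motion=[0,0,0,0.003,0,0.0016,1,0,0,0,0.003,0,0.0016,1,0,0,0,0.003,0,0.0015,1,0,0,0,0.0025,0,0.0014,1,0,0,0,0.0025,0,0.0012,1,0,0,0,0.0025,0,0.0012,1,0,0,0,0.002,0,0.001,1,0,0,0,0.002,0,0.001,1])

```text
time_s: 10.15
eef_pos: [0.5036, -0.0699, 0.0913]
eef_rot: [0.551, 0.444, 0.549, -0.446]
wrist_force: [-0.3, -0.3, 1.7]
opening: 0.003
```

```bash
python3 -c "
from h import *
state();theta()"
```

```text
t 10.15 board [ 0.0045 -0.0239  0.0913] F board [-0.3 -0.2  1.7] q [-0.37  0.16  1.87 -0.    1.11 -0.58]
tool axes in board (cols)
 [[-0.001  1.    -0.008]
 [-0.004 -0.008 -1.   ]
 [-1.    -0.001  0.004]] op 0.0
scene conf 0.57 IoU 0.91 theta 0.06
side conf 0.85 IoU 0.95 theta 0.02
```

Nearly shut. I'll creep down until the force shows that the cover is seated.

Call:
carry_out(motion=[0,0,0,0.0015,0,0.0003,1,0,0,0,0.0015,0,0.0003,1,0,0,0,0.0015,0,0,1,0,0,0,0.0015,0,0,1])

```text
time_s: 10.75
eef_pos: [0.5037, -0.0714, 0.0857]
eef_rot: [0.551, 0.443, 0.549, -0.446]
wrist_force: [-5.4, 0.5, 19.7]
opening: -0.003
```

Call:
carry_out(motion=[0,0,0,0.002,0,0,1,0,0,0,0.002,0,0,1,0,0,0,0.002,0,0,1])

```text
time_s: 11.05
eef_pos: [0.5037, -0.0714, 0.0857]
eef_rot: [0.551, 0.442, 0.549, -0.446]
wrist_force: [-7.8, 1.5, 21.0]
opening: 0.003
```

The cover holds at TCP z 0.0857 under 21 N, so it is seated. Now I'll rise and go over to the clamp's -y side.

Call:
carry_out(motion=[0,0,0,-0.02,0,0,1,0,0,0,-0.04,0,0,1,0,0,0,-0.04,0,0,1,0,0,0,-0.04,0,0,1,0,0,0,-0.04,0,0,1,0,0,0,0,-0.015,0.035,1,0,0,0,0,-0.015,0.035,1,0,0,0,0,-0.015,0.035,1,0,0,0,0,-0.015,0.035,1,0,0,0,0,-0.015,0.035,1])

```text
time_s: 12.05
eef_pos: [0.4657, -0.2534, 0.2693]
eef_rot: [0.55, 0.441, 0.556, -0.441]
wrist_force: [0.5, -0.3, 0.1]
opening: -0.0
```

Call:
carry_out(motion=[0,0,8.5,0,0,0,1,0,0,8.5,0,0,0,1,0,0,8.5,0,0,0,1,0,0,8.5,0,0,0,1,0,0,8.5,0,0,0,1,0,0,8.5,0,0,0,1,0,0,8.5,0,0,0,1,0,0,0,0,0,0,1])

```text
time_s: 12.85
eef_pos: [0.4665, -0.2581, 0.266]
eef_rot: [0.697, 0.662, 0.254, -0.109]
wrist_force: [-0.1, 0.7, -0.5]
opening: -0.003
```

```bash
python3 -c "
from h import *
state();theta()
for n in('scene','side'):
    im,o=look(n,['handle_tip','tub','mould_board','hinge_line']); cv2.imwrite(f'pics/{n}6.png',im)
    for k in o: print(k,b(o[k]))
a=cv2.imread('pics/scene6.png')[100:340,90:410];s=cv2.imread('pics/side6.png')[60:300,200:520]
cv2.imwrite('pics/c6.png',cv2.resize(np.hstack([a,s]),(800,300)))"
```

```text
t 12.85 board [-0.0725 -0.1997  0.266 ] F board [ 0.1  0.7 -0.5] q [-1.42 -0.18  2.21  1.07  1.4  -1.99]
tool axes in board (cols)
 [[ 0.867  0.499 -0.007]
 [-0.003 -0.008 -1.   ]
 [-0.499  0.867 -0.005]] op -0.0
scene conf 0.65 IoU 0.96 theta 0.02
side conf 0.58 IoU 0.00 theta 1.94
scene handle_tip 0.84 [ 0.5499 -0.2881  0.1407]
scene tub 0.66 [ 5.596e-01 -4.089e-01 -1.000e-04]
scene mould_board 0.96 [ 0.4906 -0.0476 -0.0037]
scene hinge_line 0.7 [0.4776 0.0406 0.0679]
handle_tip [ 0.0025 -0.247   0.1407]
tub [-1.42e-02 -3.67e-01 -1.00e-04]
mould_board [-0.0033  0.0006 -0.0037]
hinge_line [0.003  0.0895 0.0679]
side handle_tip 0.68 [ 0.5476 -0.2792  0.1396]
side tub 0.57 [ 0.556  -0.4023  0.0069]
side mould_board 0.91 [ 0.495  -0.0458  0.0009]
side hinge_line 0.78 [0.4737 0.0444 0.0734]
handle_tip [ 0.0021 -0.2378  0.1396]
tub [-0.0163 -0.3598  0.0069]
mould_board [0.0013 0.0014 0.0009]
hinge_line [0.     0.0941 0.0734]
```

View pics/c6.png

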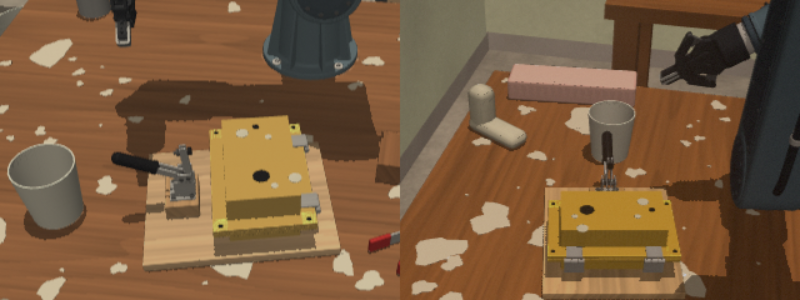

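```bash
cat >> h.py <<'E'
def tri(uvs):
    A=[]
    for n,uv in uvs.items():
        P=ctrl.camera_params(n);T=np.array(P['pose']);d=T[:3,:3]@np.linalg.inv(P['mtx'])@np.r_[uv,1];A.append((T[:3,3],d/np.linalg.norm(d)))
    M=sum(np.eye(3)-np.outer(d,d) for c,d in A);v=sum((np.eye(3)-np.outer(d,d))@c for c,d in A)
    return np.linalg.solve(M,v)
E
python3 -c "
from h import *
print(b(tri({'scene':(188.4,134.4),'side':(412,125.6)})))"
```

```text
[-0.1086 -0.2047  0.2817]
```

The picture shows the cover flat and shut (scene crop about 260,165) and the clamp handle still back. The tip triangulates again to 30–38 mm behind the TCP along the tool. Next I'll lower beside the handle on the robot's side.

Call:
carry_out(motion=[0,0,0,0.0194,-0.0246,0.0022,1,0,0,0,0.0194,-0.0246,0.0022,1,0,0,0,0.0194,-0.0246,0.0022,1,0,0,0,0.0194,-0.0246,0.0022,1,0,0,0,0.0194,-0.0246,0.0022,1,0,0,0,0,0,0,1])

```text
time_s: 14.15
eef_pos: [0.4936, -0.2689, 0.1109]
eef_rot: [0.702, 0.656, 0.255, -0.11]
wrist_force: [0.7, 0.8, 0.7]
opening: 0.002
```

```bash
python3 -c "
from h import *
o,M=state(); d=np.array([.028,-.211,.066])-b(o['eef_pos']); print('to go, tool axes',(M.T@d).round(4))
a=ctrl.camera('scene')[120:300,130:290];s=ctrl.camera('side')[120:300,300:460]
cv2.imwrite('pics/c7.png',cv2.resize(np.hstack([a,s]),(800,450),interpolation=2))"
```

```text
t 14.15 board [-0.0483 -0.2161  0.1109] F board [0.9 0.6 0.7] q [-1.35  0.24  2.21  1.23  1.16 -2.39]
tool axes in board (cols)
 [[ 0.864  0.503 -0.003]
 [-0.008  0.007 -1.   ]
 [-0.503  0.864  0.01 ]] op 0.0
to go, tool axes [ 0.0885 -0.0004 -0.0058]
```

View pics/c7.png

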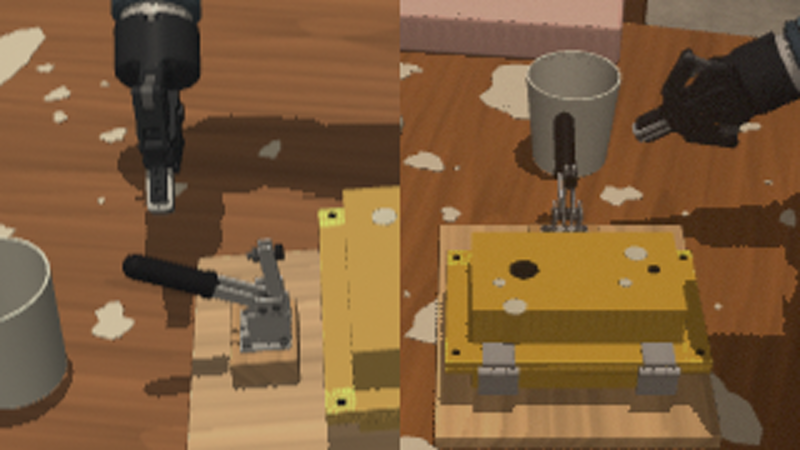

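```bash
python3 -c "
from h import *
print(b(tri({'scene':(194,203),'side':(394.4,172.8)})))"
```

```text
[-0.0763 -0.2179  0.1307]
```

Call:
carry_out(motion=[0,0,0,0.015,0,-0.001,1,0,0,0,0.015,0,-0.001,1,0,0,0,0.015,0,-0.001,1,0,0,0,0.015,0,-0.001,1,0,0,0,0.015,0,-0.001,1,0,0,0,0.01,0,-0.001,1,0,0,0,0,0,0,1])

```text
time_s: 14.95
eef_pos: [0.5704, -0.261, 0.0888]
eef_rot: [0.715, 0.645, 0.246, -0.111]
wrist_force: [-0.4, 0.8, -2.6]
opening: -0.0
```

```bash
python3 -c "
from h import *
o,M=state(); d=np.array([.028,-.211,.066])-b(o['eef_pos']); print('to go, tool axes',(M.T@d).round(4))
a=ctrl.camera('scene')[150:300,140:270];s=ctrl.camera('side')[110:260,320:450]
cv2.imwrite('pics/c8.png',cv2.resize(np.hstack([a,s]),(780,450),interpolation=2))"
```

```text
t 14.95 board [ 0.0283 -0.225   0.0888] F board [-0.2  0.9 -2.6] q [-1.15  0.36  2.13  1.41  1.03 -2.43]
tool axes in board (cols)
 [[ 0.869  0.496 -0.008]
 [-0.03   0.036 -0.999]
 [-0.495  0.868  0.046]] op -0.0
to go, tool axes [ 0.0106 -0.0194 -0.015 ]
```

View pics/c8.png

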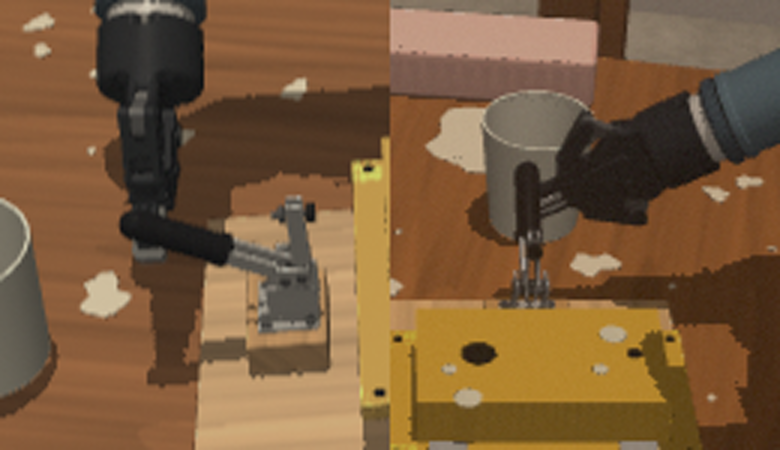

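The finger lies under the grip, just touching (scene crop 150,240; -2.6 N). The handle is near r≈100 mm. Now I'll raise it along its arc.

Call:
carry_out(motion=[0,0,0,-0.002,0.0053,-0.0015,1,0,0,0,-0.002,0.0053,-0.0015,1,0,0,0,-0.002,0.0053,-0.0015,1,0,0,0,-0.002,0.0053,-0.0015,1,0,0,0,-0.001,0.0037,-0.004,1,0,0,0,-0.001,0.0037,-0.004,1,0,0,0,-0.001,0.0037,-0.0042,1,0,0,0,-0.001,0.0037,-0.0042,1])

```text
time_s: 15.85
eef_pos: [0.5715, -0.2376, 0.1309]
eef_rot: [0.716, 0.645, 0.243, -0.113]
wrist_force: [-3.0, -3.6, -1.0]
opening: 0.004
```

```bash
cat >> h.py <<'E'
def clampang():
    for n in("scene","side"):
        _,o=look(n,["handle_tip"])
        if o: p=b(o["handle_tip"]); print("  ",p,"angle",round(1.13-np.arctan2(-134e-3-p[1],p[2]-.088),2))
E
python3 -c "
from h import *
o,M=state(); clampang()
for t in((.036,-.203,.130),(.045,-.157,.147)): print('to go, tool axes',(M.T@(np.array(t)-b(o['eef_pos']))).round(4))"
```

```text
t 15.85 board [ 0.0345 -0.2024  0.1309] F board [-3.7 -2.8 -1. ] q [-1.12  0.22  2.18  1.38  1.02 -2.33]
tool axes in board (cols)
 [[ 0.869  0.495 -0.013]
 [-0.036  0.037 -0.999]
 [-0.494  0.868  0.05 ]] op 0.0
scene handle_tip 0.56 [ 0.5358 -0.2435  0.1926]
   [-0.0016 -0.2003  0.1926] angle 0.57
side handle_tip 0.58 [ 0.5367 -0.2353  0.1905]
   [ 0.001  -0.1926  0.1905] angle 0.61
to go, tool axes [ 0.0018 -0.0001  0.0005]
to go, tool axes [-0.0005  0.0209 -0.0447]
```

Exactly on plan (0.59 rad). Continuing to upright.

Call:
carry_out(motion=[0,0,0,0,0.003,-0.0043,1,0,0,0,0,0.003,-0.0043,1,0,0,0,0,0.0028,-0.0045,1,0,0,0,0,0.0025,-0.0046,1,0,0,0,0,0.002,-0.0046,1,0,0,0,0,0.002,-0.0046,1,0,0,0,0,0.0015,-0.0046,1,0,0,0,0,0.001,-0.0046,1,0,0,0,0,0.001,-0.004,1])

```text
time_s: 16.95
eef_pos: [0.5729, -0.1928, 0.1466]
eef_rot: [0.716, 0.645, 0.243, -0.112]
wrist_force: [-0.4, -2.2, -0.8]
opening: 0.001
```

```bash
python3 -c "
from h import *
o,M=state(); clampang()
for t in ((.045,-.157,.147),): print('to go, tool axes',(M.T@(np.array(t)-b(o['eef_pos']))).round(4))"
```

```text
t 16.95 board [ 0.0456 -0.1589  0.1466] F board [-0.8 -2.  -0.8] q [-1.06  0.12  2.25  1.4   0.99 -2.29]
tool axes in board (cols)
 [[ 0.87   0.494 -0.013]
 [-0.036  0.037 -0.999]
 [-0.492  0.869  0.05 ]] op 0.0
scene handle_tip 0.78 [ 0.5232 -0.1852  0.2123]
   [-0.0013 -0.1408  0.2123] angle 1.08
side handle_tip 0.49 [ 0.5239 -0.1773  0.2077]
   [ 0.0011 -0.1331  0.2077] angle 1.14
to go, tool axes [-0.0008  0.0001 -0.0019]
```

Call:
carry_out(motion=[0,0,0,0,0,-0.002,1,0,0,0,0,0,-0.002,1,0,0,0,0,0,-0.002,1])

```text
time_s: 17.45
eef_pos: [0.5722, -0.1894, 0.1466]
eef_rot: [0.716, 0.645, 0.242, -0.113]
wrist_force: [3.5, -9.5, -2.1]
opening: -0.0
```

Call:
carry_out(motion=[0,0,0,0,0,-0.002,1,0,0,0,0,0,-0.002,1])

```text
time_s: 17.65
eef_pos: [0.5719, -0.19, 0.1468]
eef_rot: [0.717, 0.644, 0.239, -0.117]
wrist_force: [4.8, -5.7, -3.6]
opening: 0.002
```

Call:
carry_out(motion=[0,0,0,0,0,-0.003,1,0,0,0,0,0,-0.003,1])

```text
time_s: 17.85
eef_pos: [0.5715, -0.1906, 0.147]
eef_rot: [0.719, 0.643, 0.236, -0.122]
wrist_force: [7.3, -8.8, -5.5]
opening: -0.002
```

```bash
python3 -c "
from h import *
state(); clampang(); look('scene',['mould_board'])"
```

```text
t 17.85 board [ 0.0447 -0.1565  0.147 ] F board [  5.2 -10.1  -5.5] q [-1.05  0.09  2.28  1.42  0.96 -2.3 ]
tool axes in board (cols)
 [[ 0.867  0.497 -0.034]
 [-0.061  0.037 -0.997]
 [-0.495  0.867  0.062]] op -0.0
scene handle_tip 0.95 [ 0.5223 -0.1813  0.2119]
   [-0.0013 -0.1367  0.2119] angle 1.11
side handle_tip 0.81 [ 0.5239 -0.1736  0.2095]
   [ 0.0019 -0.1296  0.2095] angle 1.17
scene mould_board 0.73 [ 0.4919 -0.048  -0.0021]
```

The handle stalls against its stop under about 10 N, and both views average 1.14 rad. Backing off.

Call:
carry_out(motion=[0,0,0,0,0,0.01,1,0,0,0,0,0,0.015,1,0,0,0,-0.02,0,0.005,1,0,0,0,-0.035,0,0,1,0,0,0,-0.035,0,0,1,0,0,0,-0.035,0,0,1,0,0,0,-0.035,0,0,1,0,0,0,0,0,0,1,0,0,0,0,0,0,1])

```text
time_s: 19.05
eef_pos: [0.4337, -0.2468, 0.2302]
eef_rot: [0.717, 0.643, 0.239, -0.122]
wrist_force: [0.1, 0.3, -0.3]
opening: -0.002
```

```bash
python3 -c "
from h import *
state(); clampang(); theta()
for n in('scene','side'): look(n,['mould_board','hinge_line','cover_back','tub','spring_clamp','wood_block'])
a=ctrl.camera('scene')[130:340,130:410];s=ctrl.camera('side')[130:340,220:500]
cv2.imwrite('pics/c9.png',cv2.resize(np.hstack([a,s]),(800,300),interpolation=2))"
```

```text
t 19.05 board [-0.102  -0.1815  0.2302] F board [ 0.1  0.3 -0.3] q [-1.52 -0.23  2.33  1.07  1.39 -2.15]
tool axes in board (cols)
 [[ 0.865  0.502 -0.031]
 [-0.056  0.035 -0.998]
 [-0.499  0.864  0.058]] op -0.0
scene handle_tip 0.62 [ 0.4942 -0.0456  0.1181]
   [0.0006 0.0018 0.1181] angle 2.48
side handle_tip 0.8 [ 0.5229 -0.1725  0.2093]
   [ 0.0011 -0.1283  0.2093] angle 1.18
scene conf 0.82 IoU 0.95 theta 0.02
side conf 0.84 IoU 0.96 theta 0.00
scene mould_board 0.76 [ 0.4938 -0.0483 -0.0029]
scene hinge_line 0.79 [0.476  0.0421 0.0683]
scene cover_back 0.59 [ 0.4889 -0.0485  0.1178]
scene tub 0.82 [ 0.5581 -0.4107  0.0034]
scene spring_clamp 0.8 [0.5427 0.2275 0.0026]
scene wood_block 0.66 [ 0.3643  0.1926 -0.0005]
side mould_board 0.97 [ 0.497  -0.0443 -0.0007]
side hinge_line 0.58 [0.477  0.0439 0.0713]
side cover_back 0.78 [ 0.4922 -0.0437  0.1228]
side tub 0.85 [ 0.5567 -0.4048  0.0044]
side spring_clamp 0.61 [0.547  0.2346 0.0058]
side wood_block 0.86 [ 3.677e-01  1.959e-01 -1.000e-04]
```

View pics/c9.png

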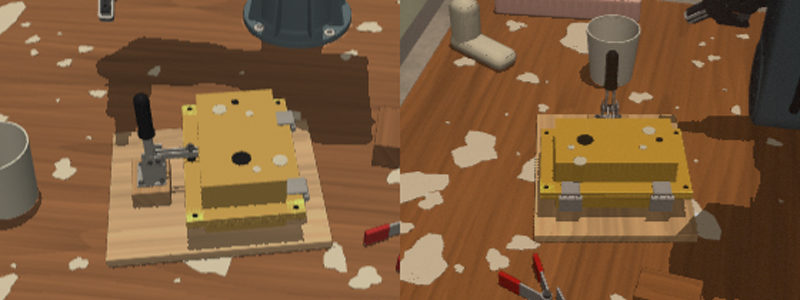

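The handle stands upright (scene crop 145,115), with the bar lying on the cover's rim (190,152). The cover is flat, the other things are unmoved and the robot is clear. Handing in.

```bash
python3 -c "
from bench import ctrl
print(ctrl.hand_in(), ctrl.get_obs()['time_s'])"
```

```text
the job is handed in; nothing more can be done
the job is handed in; nothing more can be done
```

The mould is closed and clamped, and the job is handed in at about 20 s of the 58 s allowed. I swung the cover over with the shut fingertips and eased it down. It stopped moving at 21 N, so it is seated. I then pushed the clamp handle up from below until it stalled at its stop under about 10 N, and backed the arm clear.

**Last checks:**
- **Cover:** it fits at 0.00 rad in the side view and 0.02 rad in the scene view, so it is shut.
- **Clamp:** the last picture shows the handle upright and the bar lying on the cover's rim. The two views gave 1.11 and 1.17 rad at the stop, and 1.18 rad from the side after backing off. That is within measuring error of 1.13.
- **Other things:** the board, tub, spring clamp and wood block read where they were, within 4–6 mm, which is about the networks' accuracy. The wrist force was about zero.

**Disagreements:**
- **Fingertips:** they lie about 30 mm behind the reported TCP. Because of this, the first short push landed on the cover's rim instead of its back. It moved the cover only slightly, to 1.40 rad, and I re-aimed.
- **Network errors:** in the last check the scene view took the cover's back for the handle tip. Two earlier cover outlines from the side view were also wrong. I ignored all three.

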